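# Set a lock-shield gas valve with the loose T-key, then open the supply sleeve

## Robot

A 6-joint arm with a two-finger parallel gripper is mounted at the origin on the work surface. World frame = base frame: x ahead of the robot, y to its left, z up, the work surface at z = 0. Lengths are in mm, angles in rad, forces in N, time in s.
With the tool pointing down it reaches from about 350 to 975 mm from the base axis. Payload 7.1 kg.
Tool frame: the origin (TCP) lies at the very end of the fingers, on their centre line; the grasp point (between the pads) lies 19 mm behind it; z points along the fingers, y is the direction in which the jaws open and shut (so a half turn about z gives the same grasp; the last joint's range is limited). The gripper opens to 88 mm and grips with 3 to 60 N. Pads are 20 mm wide; open, the fingers measure 115 mm over their backs; the gripper's body (75 mm by 178 mm) begins 61 mm behind the grasp point.
Start: joints at [1.304, 0.423, 1.63, -0, 1.089, -0.019], TCP at [153.263, 605.9, 222.675] pointing down, gripper open.
Joint ranges: [-3, 3], [-0.9, 2.11], [0.09, 2.58], [-1.31, 4.45], [0.11, 2.69], [-2.54, 2.54]. Speed limits (rad/s): [2.39, 2.39, 3.01, 3.14, 3.14, 3.14].

## Interface

Orientations are given as a rotation vector (axis times angle).
In Python, from workcell import * gives the robot as it stands.
- The arm moves only by the tool play_rows, never from a script. Its argument "plan" is text: rows parted by semicolons, each of 7 numbers parted by spaces: the finger opening in cm, from 0 to 8.78, then the shift along the tool's x, y, z in cm, then the turn, a rotation vector about the tool's x, y, z in degrees. A call has 1 to 20 rows; each row shifts and turns the commanded pose from where the row before left it, along the tool's axes as they then stand; what a row does not reach is not made up. A row lasts 1/8 s, in which the tool goes at most 62.5 mm and 10.7 degrees, less where a joint would pass 70% of its speed; a pose out of reach is approached as far as the arm can. A call is refused whole if a number of a shift passes 6.25 or a number of a turn 10.7, either way. A call with a gripper value outside its range is refused whole. The fingers move at their own pace and stop on an object; the grip force is fixed at half the most. Time passes only in rows, so rows that do not move let the fingers close. It gives the time, the measured TCP pose, the force and the opening at its end, in the units of the state.
- get_obs(): the state, without advancing time (a new reading comes with each control period).
- get_image(name): name is "side" or "top"; returns a dict with "pixels" (480x640x3 uint8, red, green, blue), "range_z" (480x640 float32, mm along the optical axis (not along the pixel's ray), 0 where there is no reading), "fx", "fy", "cx", "cy" (pixels), "distortion" ([k1, k2, p1, p2, k3] as OpenCV has them; the pictures are not rectified), "eye" and "attitude" of the camera in the world. Camera axes: x right, y down, z forward; pixel columns grow to the right and rows downward; lengths in mm; the calibration is good to about 2 mm. A picture is of the moment at which its call begins.
- close_job(): hands the job in, once; it reports no verdict.
The state is a dict: "t": time; "qpos": joint angles; "qvel": joint speeds; "joint_torque": joint torques, N m; "ee_pos": TCP position; "orientation": TCP orientation; "ft_force": force on the tool from outside, world axes, zero at the start; "moment": the same for the moment, N m; "width": finger opening in mm.
Only numpy, scipy, OpenCV 4.12 (cv2) and the standard library are available. Lean on these libraries where they do the work, as an engineer would, in place of code of your own. Each camera call takes 0.05 s, during which the arm holds its last target. There are 200 camera calls.

## Task

Stand the loose T-key on the square spindle of the manifold branch that carries the tall flowmeter tube, let it stand there, then take it again by its crossbar and turn that valve to half open, so that its pointer lies on the long middle mark of the scale. Then let go of the key, leaving it standing on the spindle, and open the gas supply by sliding the ribbed sleeve on the inlet pipe fully home against its stop next to the manifold. Do not knock the flowmeter, alter the other two valves or push the other things on the bench about.

Things in the scene. Friction and masses are not known exactly. Their poses are not given: they have to be found in the camera images.
- key: Loose steel T-key, 148 mm long, 0.35 kg, lying flat at the start. Origin: centre of its open square socket mouth, on the key's axis (12.5 mm above the bench when lying). +x along the shank from mouth to crossbar, +y along the crossbar; both level when it lies. Socket end: 25 mm square outside, 38 mm long; hole 18 mm square, 30 mm deep, flats square to y and z.
- key_shank (a point): Point on the key's axis in mid shank, 70 mm from the mouth. The shank is 14 mm square and runs from 38 to 132 mm.
- key_bar (a point): Centre of the key's crossbar, on the key's axis 140 mm from the mouth, in the middle of a hub 16 mm along x, 26 along y, 16 along z. Crossbar: round, 12 mm thick, along the key's y, with a 25 mm ball at each end, 50 mm either side of the axis.
- manifold: Fixed gas manifold: aluminium bar 44 mm deep (x), 330 mm long (y = -115 to +215), 40 mm high. Origin on the bench under the bar; +y along it away from the inlet pipe, -x its front, facing the robot. Valves at x = 0, y = -60, 45, 150 mm; which branch is where varies. Behind them (x = 85 to 125 mm): on one a tall flowmeter, on one a round gauge (top 165 mm up), on one a short hose stub.
- flowmeter: Upright flowmeter: clear tube between two metal blocks, 34 by 36 mm in plan, top 214 mm above the bench, fixed behind its valve. Origin: on its axis, 40 mm above the bench, 104 mm behind (manifold +x) its spindle. Over 3 N on it counts as a knock.
- valve_flow_spindle (a point): On the upright axis of the flowmeter branch's valve (the one to set), 70 mm above the bench: top of the round shoulder (38 mm diameter) on which the key's mouth comes to rest. The square spindle, 15 mm across flats, stands 22 mm above it with a blunt 7 mm cone on top. Axes as the manifold's. Under the shoulder: a fixed scale disc, 82 mm in diameter.
- valve_flow (a joint): Opening of that valve, rad: 0 shut (pointer along manifold +y), pi/2 half open (pointer along -x, straight out at the front, on the long middle mark), pi full. Grows anticlockwise from above. Spindle flats lie parallel and square to the pointer. Takes 0.08 N m to turn, stays where left. The key fits loosely (1.5 mm a side): up to 13 degrees free play either way.
- valve_flow_pointer (a point): Tip of the flowmeter branch valve's black pointer, 36 mm from the spindle axis, turning with the spindle.
- valve_gauge_pointer (a point): Tip of the pointer of the gauge branch's valve (same kind of valve, to be left alone), 36 mm from its spindle's axis.
- valve_plain_pointer (a point): Tip of the pointer of the hose-stub branch's valve (same kind of valve, to be left alone), 36 mm from its spindle's axis.
- supply (a joint): Travel of the supply sleeve in m: 0 fully away from the manifold bar (shut), 0.035 against the stop next to the bar (open). Slides along manifold +y against about 1.5 N of friction and stays where it is left.
- supply_grip (a point): Centre of the supply sleeve, on the inlet pipe's axis, 30 mm above the bench. Ribbed steel cylinder 44 mm long along manifold y, 29 mm in diameter, with a 36 mm flange, 5 mm thick, at each end. Axes as the manifold's.
- tube_rack: White tube rack, 86 (x) by 127 (y) by 30 mm; a bystander. Origin under its centre.
- storage_box: Clear storage box with a white lid, 118 (x) by 178 (y) by 58 mm; a bystander. Origin under its centre.
- reagent: Closed amber reagent bottle, 56 mm in diameter, 140 mm high; a bystander. Origin under its centre.
Things that resemble listed ones, but are neither listed nor needed, are in the scene too. What is shaped like the part that bears flowmeter but blue or turquoise is not meant. What is shaped like the key but orange is not meant.

How it is judged:
By the outcome, as a careful person would: the job done as asked, in the order asked, and still so for the second after the job is handed in, with the robot touching nothing.
It also fails if it takes over 72 s, if anything falls off the work surface, if the arm or the gripper's body presses on something with over 40 N, if the wrist force passes 120 N, or if a joint passes its speed limit or range.

## Working session

There is one attempt and no reset: what is moved stays moved. The work goes in short steps, Python scripts to look and compute and a tool call to move; the robot and the scene stay as the last step left them, time stands still between calls to the robot, and variables do not carry over. Pictures are saved under pics/ and viewed, about 8 in all and at most 12, crops included, and the job is handed in when it is done.

Besides the shell and the picture viewer there is one more tool, called after "Call:" as name(argument=value, ...) on one line, values as JSON. play_rows: Moves the arm, as the interface text tells. Its arguments: {"type":"object","properties":{"plan":{"type":"string"}},"required":["plan"]}

```bash
ls; mkdir -p pics
cat > h.py <<'E'
from workcell import *
import numpy as np, cv2
from scipy.spatial.transform import Rotation as R
def cam(n):
    im=get_image(n); K=np.array([[im['fx'],0,im['cx']],[0,im['fy'],im['cy']],[0,0,1.]])
    return im,K,np.array(im['distortion'],float)
def att(im):
    a=np.array(im['attitude'],float)
    return a if a.shape==(3,3) else R.from_rotvec(a).as_matrix()
def ray(im,K,d,uv):
    p=cv2.undistortPoints(np.array(uv,float).reshape(-1,1,2),K,d).reshape(-1,2)
    return np.c_[p,np.ones(len(p))]@att(im).T
def onz(im,K,d,uv,z):
    r=ray(im,K,d,uv); e=np.array(im['eye']); return e+r*((z-e[2])/r[:,2])[:,None]
def proj(im,K,d,P):
    A=att(im); rv=cv2.Rodrigues(A.T)[0]; return cv2.projectPoints(np.array(P,float).reshape(-1,1,3),rv,-A.T@np.array(im['eye'],float),K,d)[0].reshape(-1,2)
def cloud(im,K,d):
    v,u=np.mgrid[0:480,0:640]; r=ray(im,K,d,np.stack([u,v],-1).reshape(-1,2))
    return (np.array(im['eye'])+r*im['range_z'].reshape(-1,1)).reshape(480,640,3)
def save(im,f,crop=None,s=1):
    p=im['pixels']
    if crop: x0,y0,x1,y1=crop; p=p[y0:y1,x0:x1]
    cv2.imwrite(f,cv2.resize(p[:,:,::-1],None,fx=s,fy=s,interpolation=cv2.INTER_CUBIC))
E
python3 - <<'E'
from h import *
for n in('top','side'):
    im,K,d=cam(n); save(im,f'pics/{n}0.png'); print(n,im['eye'],im['attitude'],im['fx'],d)
print(get_obs())
E
```

```text
pics
top [ 330.95235292   16.57969915 1178.98071748] [-2.09980078  2.12156543 -0.21366309] 512.3867772896913 [-0.0710283  0.         0.         0.         0.       ]
side [226.03186495 532.25021773 756.07617806] [-0.80881777  2.63143471 -1.00593894] 471.9817653267929 [-0.05512123  0.          0.          0.          0.        ]
{'t': 0.1, 'qpos': array([ 1.30401282e+00,  4.23749920e-01,  1.63062925e+00, -1.54070392e-05,
        1.08864131e+00, -1.89747618e-02]), 'qvel': array([ 0.00062233, -0.00212795, -0.00200483, -0.00026069, -0.00081562,
        0.00101497]), 'joint_torque': array([ 2.83747613e-04, -5.45611238e+01, -2.74326378e+01,  6.45681261e-02,
        1.87767955e-02, -6.42118107e-05]), 'ee_pos': array([153.12490377, 605.40776723, 221.98234504]), 'orientation': array([-3.88227120e-01, -3.11732042e+00,  2.22289618e-03]), 'ft_force': array([-0.25075144,  0.11352828,  1.010847  ]), 'moment': array([-0.04874701, -0.00132884, -0.04458897]), 'width': 87.6794662861453}
```

View pics/top0.png

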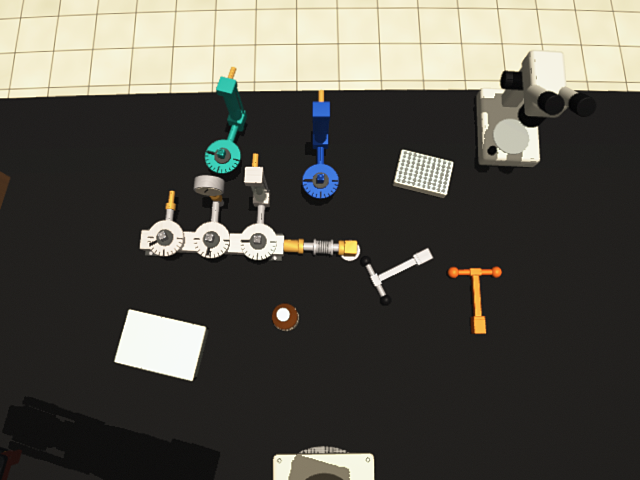

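View pics/side0.png

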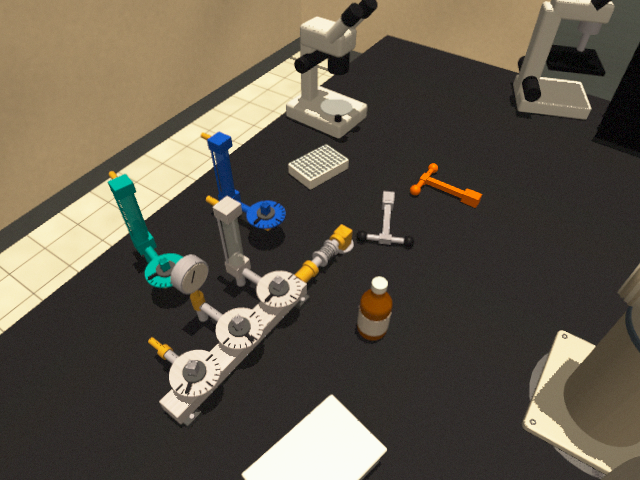

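The candidates in the top view:
- **Keys:** steel with its bar at (376,279) and mouth at (430,255), or orange at (476,272). I choose the steel one.
- **Flowmeters:** clear/white at (256,175), turquoise at (230,95) or blue at (321,115). I choose the white one, whose valve is at (258,242) next to the inlet.
- **Sleeve:** ribbed, at (322,247).

Next I'll check these in close crops and measure.

Run:
```python
from h import *
im,K,d=cam('top'); save(im,'pics/c1.png',(130,150,450,320),2.5)
C=cloud(im,K,d); g=im['pixels'].astype(int); z=C[...,2]
hsv=cv2.cvtColor(im['pixels'],cv2.COLOR_RGB2HSV)
# key
m=np.zeros((480,640),np.uint8); m[235:310,355:440]=1
k=(m>0)&(z>4)&(z<40); P=C[k]
m2=(m>0)&(hsv[...,2]>110)&(hsv[...,1]<60)
print('key n',k.sum(),m2.sum())
for (a,b) in [((430,255),None)]: pass
ys,xs=np.nonzero(k); print(xs.min(),xs.max(),ys.min(),ys.max(), np.median(P[:,2]))
# balls: dark px with height
dark=k&(hsv[...,2]<60)
n,l,s,c=cv2.connectedComponentsWithStats(dark.astype(np.uint8)); print(s,c)
n,l,s,c=cv2.connectedComponentsWithStats((m2).astype(np.uint8))
i=1+np.argmax(s[1:,4]); ys,xs=np.nonzero(l==i); W=onz(im,K,d,np.c_[xs,ys],22)[:,:2]
hull=cv2.convexHull(W.astype(np.float32))[:,0]; print('bright hull',hull.round(0).tolist()); 
ys,xs=np.nonzero(k);W=C[k][:,:2]
# discs: points at z 45..70
for name,(x0,x1,y0,y1) in dict(plain=(140,190,215,262),gauge=(192,234,218,262),flow=(236,282,218,264)).items():
    mm=np.zeros((480,640),bool); mm[y0:y1,x0:x1]=1
    q=C[mm]; print(name,np.histogram(q[:,2],bins=np.arange(0,110,5))[0])
    w=C[mm&(z>80)]; print('  top',w.mean(0),len(w))
    w=C[mm&(z>44)&(z<60)]; h=cv2.minEnclosingCircle(w[:,:2].astype(np.float32)); print('  disc',h)
```

```text
key n 1107 723
355 439 235 309 18.626779214784847
[[     0      0    640    480 306784]
 [   374    235      1      1      1]
 [   397    235      2      2      2]
 [   421    235      1      1      1]
 [   356    237      1      1      1]
 [   361    237      1      2      2]
 [   374    237      1      1      1]
 [   382    237      1      1      1]
 [   409    237      1      1      1]
 [   425    236      2      1      2]
 [   358    238      1      1      1]
 [   365    239      1      1      1]
 [   371    239      1      2      2]
 [   397    238      1      1      1]
 [   401    238      1      1      1]
 [   405    238      1      1      1]
 [   407    239      1      1      1]
 [   434    238      1      1      1]
 [   365    241      1      1      1]
 [   384    241      1      1      1]
 [   439    241      1      2      2]
 [   361    243      2      2      3]
 [   366    243      1      1      1]
 [   368    243      1      1      1]
 [   385    243      1      1      1]
 [   392    242      4      2      4]
 [   402    242      1      1      1]
 [   409    243      1  
[... 12431 characters left out ...]
0], [454.0, -143.0], [536.0, -254.0], [540.0, -254.0], [559.0, -246.0]]
plain [517  41  40  13  11   7   9 120 180   8  14  25 291 530 126   9   6  13
  29  13   2]
  top [557.65554847 320.48628301 186.50782425] 69
  disc ((582.046142578125, 358.1381530761719), 58.236793518066406)
gauge [306  14   3   6   6   7   1  68  73   3  18  14 329 524 119   9   6   7
  25  19   2]
  top [544.81771152 218.02012432 222.43778124] 67
  disc ((582.02294921875, 248.98370361328125), 48.22954559326172)
flow [389  23  50  26   7   6  10  88 121   7  16  29 329 534 123   3   6   5
  25  17   2]
  top [537.97006337 124.69237647 230.81446722] 63
  disc ((576.2423706054688, 141.70787048339844), 52.57566833496094)
```

View pics/c1.png

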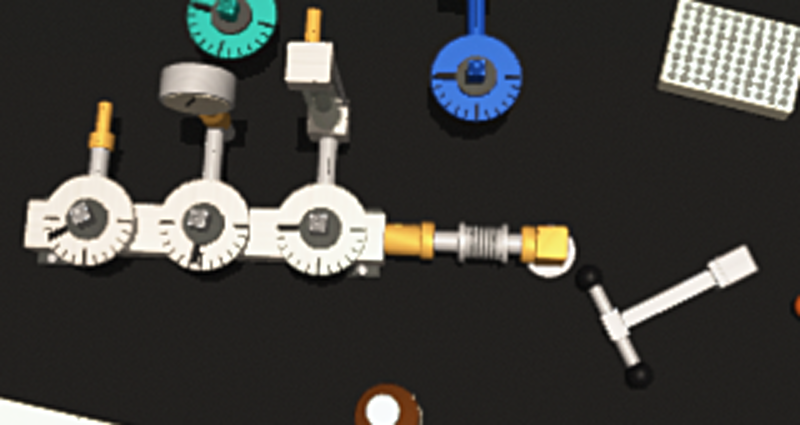

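The crop agrees: the white flowmeter tube stands behind the right-hand valve at crop (320,228), whose pointer points left (shut). The steel key's mouth is at crop (735,265) and its bar at (614,325). Next I'll measure precisely.

```bash
cat > m.py <<'E'
from h import *
im,K,d=cam('top'); C=cloud(im,K,d); z=C[...,2]
hsv=cv2.cvtColor(im['pixels'],cv2.COLOR_RGB2HSV); V=hsv[...,2];S=hsv[...,1]
zm=cv2.medianBlur(z.astype(np.float32),5)
b=onz(im,K,d,[(365.4,260.5),(385.7,300.0)],12.5)[:,:2]; print('balls',b.round(1),np.linalg.norm(b[0]-b[1]),'mid',b.mean(0))
m2=np.zeros((480,640),np.uint8); m2[235:310,390:440]=1; m2&=((V>110)&(S<60)).astype(np.uint8)
n,l,s,c=cv2.connectedComponentsWithStats(m2); i=1+np.argmax(s[1:,4]); ys,xs=np.nonzero(l==i)
W=onz(im,K,d,np.c_[xs,ys],20)[:,:2]; mid=b.mean(0)
bx=b[0]-b[1]; nrm=np.array([bx[1],-bx[0]])/np.linalg.norm(bx); nrm*=np.sign(nrm@(W.mean(0)-mid))
print('shank dir from bar perp az',np.degrees(np.arctan2(nrm[1],nrm[0])))
print('axis az via far centroid',[round(float(np.degrees(np.arctan2(*((W[(W-mid)@nrm>t].mean(0)-mid)[::-1])))),2) for t in(60,90,110)],'extent',((W-mid)@nrm).max())
# discs
cs=[]
for name,(u,v) in dict(plain=(164,238),gauge=(211,241),flow=(258,242)).items():
    mm=np.zeros((480,640),bool); mm[v-32:v+32,u-30:u+30]=1
    w=mm&(zm>61)&(zm<74); ys,xs=np.nonzero(w)
    n,l,s,c=cv2.connectedComponentsWithStats(w.astype(np.uint8)); i=1+np.argmax(s[1:,4])
    ct=max(cv2.findContours((l==i).astype(np.uint8),0,1)[0],key=len)[:,0]
    zz=np.median(C[l==i][:,2]); p=onz(im,K,d,ct,66)[:,:2]
    cc=p.mean(0)
    for _ in range(30):
        r=np.linalg.norm(p-cc,axis=1); k=abs(r-np.median(r))<2.5
        A=np.c_[2*p[k],np.ones(k.sum())]; so=np.linalg.lstsq(A,(p[k]**2).sum(1),rcond=None)[0]; cc=so[:2]
    t=mm&(z>84)&(z<104); 
    print(name,'disc z',zz,'c',cc.round(1),'R',np.sqrt(so[2]+cc@cc).round(1),k.sum(),len(p),'top',np.median(C[t],0).round(1),t.sum()); cs.append(cc)
e=cs[0]-cs[2]; print('manifold y az',np.degrees(np.arctan2(e[1],e[0])),np.linalg.norm(e))
E
python3 m.py
```

```text
balls [[ 533.1 -101.5]
 [ 441.3 -145. ]] 101.56949413917062 mid [ 487.21700432 -123.24611927]
shank dir from bar perp az -64.61551719119373
axis az via far centroid [-64.06, -64.08, -64.17] extent 142.4093759390941
plain disc z 66.40257097712038 c [580.4 351.4] R 40.2 101 101 top [579.7 349.5  93.1] 58
gauge disc z 66.24330156902852 c [574.7 246.6] R 40.1 100 100 top [573.8 244.9  94. ] 52
flow disc z 66.23472560841788 c [569.6 141.5] R 40.1 101 101 top [567.9 140.1  94.3] 49
manifold y az 87.04928255832992 210.1974240808812
```

```bash
cat > plan.py <<'E'
from h import *
def cur():
    o=get_obs(); return np.array(o['ee_pos']),R.from_rotvec(o['orientation'])
def Rt(azx,tilt):
    "tool down with tool x at azimuth azx, then turned by tilt (deg) about tool y"
    a=np.radians(azx); x=np.array([np.cos(a),np.sin(a),0]); z=np.array([0,0,-1.]); y=np.cross(z,x)
    return R.from_matrix(np.c_[x,y,z])*R.from_euler('y',tilt,degrees=True)
def rows(p,r,pt,rt,w,vmax=60,amax=10,nmin=1):
    "steps in tool axes from (p,r) to (pt,rt); returns text and reached pose (rounded rows)"
    rv=(r.inv()*rt).as_rotvec(degrees=True)
    n=max(nmin,int(np.ceil(np.linalg.norm(pt-p)/vmax)),int(np.ceil(np.linalg.norm(rv)/amax)))
    out=[]
    for i in range(n):
        k=n-i
        s=(r.inv().apply((pt-p)/k)/10).round(2); t=((r.inv()*rt).as_rotvec(degrees=True)/k).round(1)
        out.append(' '.join(f'{v:g}' for v in [w,*s,*t])); p=p+r.apply(s*10); r=r*R.from_rotvec(t,degrees=True)
    return '; '.join(out),p,r
def go(wps,w):
    p,r=cur()
    for pt,azx,tilt,kw in wps:
        s,p,r=rows(p,r,np.array(pt,float),Rt(azx,tilt),w,**kw); print(s+';')
E
python3 - <<'E'
from plan import *
go([((513.3,-177.2,160),115.8,-15,{}),((513.3,-177.2,60),115.8,-15,dict(vmax=50))],8.78)
E
```

```text
8.78 -3.61 -4.47 0.42 0.4 -0.9 3.3; 8.78 -3.85 -4.25 0.51 0.4 -0.9 3.3; 8.78 -4.08 -4.02 0.6 0.4 -0.9 3.3; 8.78 -4.3 -3.77 0.69 0.4 -0.9 3.3; 8.78 -4.49 -3.52 0.79 0.4 -1 3.3; 8.78 -4.67 -3.25 0.89 0.4 -0.9 3.3; 8.78 -4.84 -2.96 0.99 0.4 -1 3.3; 8.78 -4.98 -2.67 1.09 0.5 -0.9 3.3; 8.78 -5.11 -2.37 1.19 0.4 -1 3.3; 8.78 -5.22 -2.07 1.3 0.5 -0.9 3.3; 8.78 -5.31 -1.75 1.4 0.4 -1 3.3; 8.78 -5.37 -1.44 1.5 0.5 -0.9 3.3; 8.78 -5.42 -1.11 1.6 0.4 -1 3.4; 8.78 -5.45 -0.78 1.7 0.5 -0.9 3.3; 8.78 -5.45 -0.45 1.78 0.4 -1 3.4;
8.78 0.86 -0 3.22 0 0 -0; 8.78 0.86 -0 3.22 0 0 -0; 8.78 0.87 -0 3.22 0 0 -0;
```

Call:
play_rows(plan="8.78 -3.6 -4.5 0 0 0 3.3; 8.78 -3.9 -4.25 0 0 0 3.3; 8.78 -4.1 -4 0 0 0 3.3; 8.78 -4.3 -3.8 0 0 0 3.3; 8.78 -4.5 -3.5 0 0 0 3.3; 8.78 -4.7 -3.25 0 0 0 3.3; 8.78 -4.8 -3 0 0 0 3.3; 8.78 -5 -2.7 0 0 0 3.3; 8.78 -5.1 -2.4 0 0 0 3.3; 8.78 -5.2 -2 0 0 0 3.3; 8.78 -5.3 -1.75 0 0 0 3.3; 8.78 -5.4 -1.4 0 0 0 3.3; 8.78 -5.4 -1.1 0 0 0 3.3; 8.78 -5.4 -0.8 0 0 0 3.3; 8.78 -5.4 -0.5 0 0 0 3.3; 8.78 0 0 0 0 0 0; 8.78 0 0 0 0 0 0")

```text
t: 2.33
ee_pos: [504.2, -162.3, 222.2]
orientation: [-1.657, -2.667, 0.0]
ft_force: [-0.6, 0.6, -0.9]
width: 87.9
```

Run:
```python
from plan import *
print(get_obs()['t'],get_obs()['qpos'].round(2),cur()[0])
go([((513.3,-177.2,100),115.8,-15,{}),((513.3,-177.2,6),115.8,-15,dict(vmax=25))],8.78)
```

```text
2.325 [-0.33  0.28  1.84  0.    1.02 -0.79] [ 504.15538891 -162.27377773  222.1937192 ]
8.78 -0.59 0.06 4.07 0 -5 0.2; 8.78 -0.23 0.06 4.11 0 -5 0.1; 8.78 0.14 0.05 4.11 0 -5.1 0.2;
8.78 0.61 0 2.27 0 0 -0; 8.78 0.61 0 2.27 0 0 -0; 8.78 0.61 0 2.27 0 0 -0; 8.78 0.6 0 2.27 0 0 -0;
```

Call:
play_rows(plan="8.78 -0.6 0.06 4.1 0 -5 0.2; 8.78 -0.2 0.06 4.1 0 -5 0.1; 8.78 0.14 0.05 4.1 0 -5 0.2; 8.78 0.6 0 2.2 0 0 0; 8.78 0.6 0 2.2 0 0 0; 8.78 0.6 0 2.2 0 0 0; 8.78 0.5 0 2 0 0 0; 8.78 0 0 0 0 0 0; 8.78 0 0 0 0 0 0")

```text
t: 3.45
ee_pos: [514.3, -176.7, 12.1]
orientation: [1.546, 2.468, -0.202]
ft_force: [0.8, 0.6, 0.6]
width: 88.1
```

Run:
```python
from plan import *
im,K,d=cam('side'); save(im,'pics/g1.png',(300,100,500,260),3)
go([((513.3,-177.2,6),115.8,-15,{})],8.78)
```

```text
8.78 0.2 -0.13 0.6 0.1 0 0;
```

View pics/g1.png

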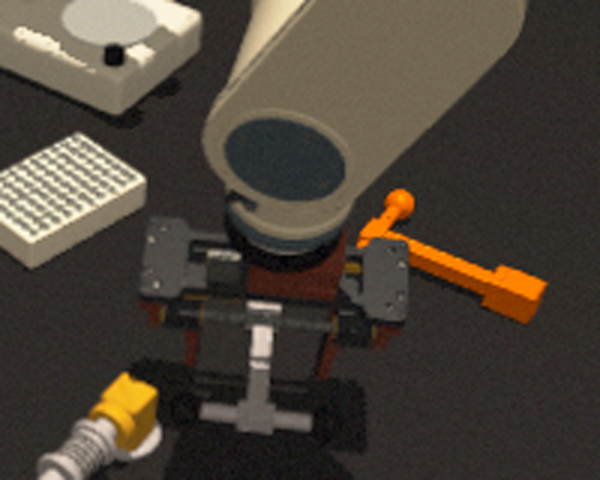

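The fingers straddle the shank at crop (262,340), well clear of the bar. I'll go down and close.

Call:
play_rows(plan="8.78 0.2 -0.13 0.6 0 0 0; 8.78 0 0 0 0 0 0; 1 0 0 0 0 0 0; 1 0 0 0 0 0 0; 1 0 0 0 0 0 0; 1 0 0 0 0 0 0; 1 0 0 0 0 0 0; 1 0 0 0 0 0 0; 1 0 0 0 0 0 0")

```text
t: 4.62
ee_pos: [512.8, -177.6, 5.0]
orientation: [1.548, 2.467, -0.202]
ft_force: [0.9, -0.2, -0.5]
width: 21.3
```

Call:
play_rows(plan="0.5 0 0 0 0 0 0; 0.5 0 0 0 0 0 0; 0.5 0 0 0 0 0 0")

```text
t: 5.0
ee_pos: [512.8, -177.6, 5.0]
orientation: [1.548, 2.467, -0.202]
ft_force: [-0.6, -1.0, 0.3]
width: 13.7
```

Run:
```python
from plan import *
p,r=cur(); print(get_obs()['width'],p)
go([((512.8,-177.6,230),115.8,-15,{}),((512.8,-177.6,260),115.8,75,{})],0.5)
```

```text
13.657184768461587 [ 512.76053772 -177.64080035    5.04571003]
0.5 -1.45 0.01 -5.43 0 -0 -0; 0.5 -1.46 0.01 -5.43 0 -0 -0; 0.5 -1.45 0 -5.43 0 -0 -0; 0.5 -1.46 0.01 -5.44 0.1 -0 -0;
0.5 -0.09 -0 -0.32 -0 10 -0; 0.5 -0.03 -0 -0.33 -0 10 -0; 0.5 0.03 -0 -0.33 -0 10 -0; 0.5 0.09 -0 -0.32 -0 10 -0; 0.5 0.14 -0 -0.3 -0 10 -0; 0.5 0.19 -0 -0.27 -0 10 -0; 0.5 0.24 -0 -0.24 0 10 -0; 0.5 0.28 -0 -0.19 0 10 -0; 0.5 0.3 -0 -0.15 0 10 -0;
```

Call:
play_rows(plan="0.5 -1.2 0 -4.5 0 0 0; 0.5 -1.4 0 -5.4 0 0 0; 0.5 -1.5 0 -5.4 0 0 0; 0.5 -1.45 0 -5.4 0 0 0; 0.5 -0.3 0 -1 0 6 0; 0.5 -0.1 0 -0.3 0 7 0; 0.5 0 0 -0.3 0 7 0; 0.5 0 0 -0.3 0 7 0; 0.5 0 0 -0.3 0 7 0; 0.5 0.1 0 -0.3 0 7 0; 0.5 0.1 0 -0.3 0 7 0; 0.5 0.2 0 -0.3 0 7 0; 0.5 0.2 0 -0.3 0 7 0; 0.5 0.2 0 -0.2 0 7 0; 0.5 0.3 0 -0.2 0 7 0; 0.5 0.3 0 -0.2 0 7 0; 0.5 0.3 0 -0.2 0 7 0; 0.5 0 0 0 0 0 0; 0.5 0 0 0 0 0 0")

```text
t: 7.38
ee_pos: [514.2, -180.8, 268.5]
orientation: [-1.013, -1.617, -0.777]
ft_force: [-0.8, -0.2, -3.3]
width: 13.9
```

Run:
```python
from plan import *
o=get_obs();p,r=cur(); print(o['t'],o['qpos'].round(2),p,o['width']); print(r.as_matrix().round(3))
# target: key axis over the valve, P z=240 ; TCP = P + 7.8*zt
zt=Rt(87.05,75).as_matrix()[:,2]; V=np.array([569.6,141.5,0])
hi=V+[0,0,235]+7.8*zt; print(hi)
go([(hi,87.05,75,{})],0.5)
```

```text
7.375 [-0.62  0.85  1.3   0.59  2.17 -1.07] [ 514.20130564 -180.79340483  268.54571646] 13.90194258318804
[[-0.115  0.9   -0.42 ]
 [ 0.235  0.435  0.869]
 [ 0.965  0.001 -0.261]]
[569.9877447  149.02423729 232.98121145]
0.5 0.61 3.23 4.54 -4.6 0 1.3; 0.5 0.68 2.84 4.79 -4.6 0 1.2; 0.5 0.74 2.43 5 -4.6 0 1.3; 0.5 0.79 2.01 5.17 -4.6 0 1.3; 0.5 0.83 1.57 5.32 -4.7 0.1 1.2; 0.5 0.84 1.1 5.43 -4.6 0.1 1.3;
```

Call:
play_rows(plan="0.5 0 2.2 3 -3 0 0.8; 0.5 0 2.2 3 -3 0 0.8; 0.5 0.4 2 3.2 -3 0 0.8; 0.5 0.4 1.8 3.2 -3 0 0.8; 0.5 0.4 1.6 3.4 -3 0 0.8; 0.5 0.4 1.4 3.5 -3 0 0.8; 0.5 0.4 1.2 3.5 -3 0 0.8; 0.5 0.5 1 3.6 -3 0 0.8; 0.5 0.5 0.7 3.6 -2 0 0.6; 0.5 0.5 0.5 3 -2 0 0.6; 0.5 0 0 0 0 0 0; 0.5 0 0 0 0 0 0")

```text
t: 8.88
ee_pos: [589.2, 175.0, 218.5]
orientation: [-1.445, -1.37, -1.11]
ft_force: [0.0, -0.5, -3.3]
width: 13.8
```

```bash
cat > chk.py <<'E'
import sys
from plan import *
o=get_obs();p,r=cur(); print(o['t'],o['qpos'].round(2),p.round(1),o['width'],o['ft_force'].round(1)); print(r.as_matrix().round(3))
zt=Rt(87.05,75).as_matrix()[:,2]; V=np.array([569.6,141.5,0])
go([(V+[0,0,235]+7.8*zt,87.05,75,{})],0.5)
for n in('side','top'):
    im,K,d=cam(n); np.savez(f'{n}.npz',**im); save(im,f'pics/{sys.argv[1]}_{n}.png',(160,120,460,345) if n=='side' else (180,120,400,285),2.6)
E
python3 chk.py v1
```

```text
8.875 [-0.23  0.71  1.81  1.28  1.46 -0.96] [589.2 175.  218.5] 13.768408089325845 [ 0.  -0.5 -3.3]
[[ 0.012  0.998  0.054]
 [ 0.259 -0.055  0.964]
 [ 0.966  0.002 -0.26 ]]
0.5 0.7 -1.77 -2.98 0.2 0 0.1;
```

Call:
play_rows(plan="0.5 0.3 -0.9 -1.5 0.1 0 0; 0.5 0.4 -0.87 -1.5 0.1 0 0; 0.5 0 0 0 0 0 0; 0.5 0 0 0 0 0 0; 0.5 0 0 0 0 0 0")

```text
t: 9.6
ee_pos: [569.9, 149.1, 232.0]
orientation: [-1.443, -1.368, -1.106]
ft_force: [0.6, -0.2, -3.7]
width: 13.6
```

```bash
python3 chk.py v2
```

```text
9.6 [-0.28  0.68  1.84  1.23  1.49 -0.96] [569.9 149.1 232. ] 13.56109148205807 [ 0.6 -0.2 -3.7]
[[ 0.015  0.999  0.05 ]
 [ 0.258 -0.052  0.965]
 [ 0.966 -0.002 -0.258]]
0.5 0.1 0.01 -0.04 0 -0 -0.1;
```

View pics/v2_side.png

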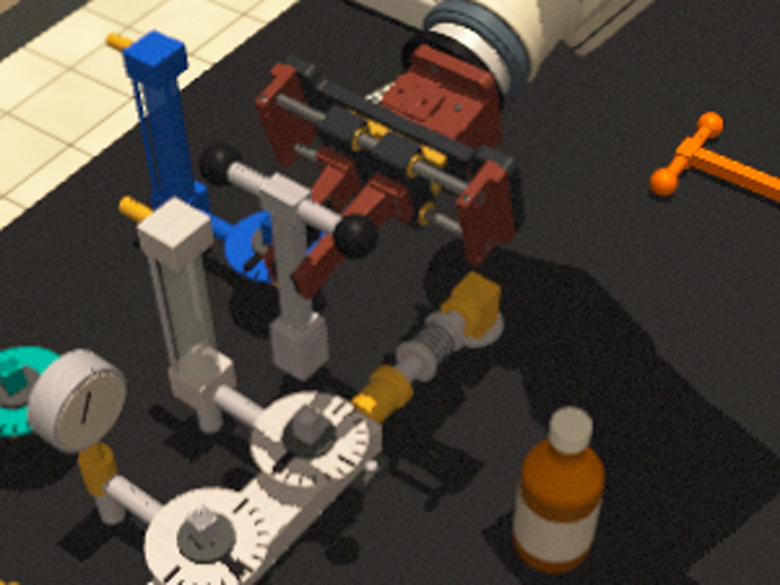

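The side view shows the key hanging upright at crop (300,340), just above and behind the target spindle at (308,425), clear of the flowmeter at (185,300). I'll check the alignment by comparing projected outlines with masks in both cameras.

```bash
cat > al.py <<'E'
from plan import *
p,r=cur(); A=r.as_matrix(); zt,xt,yt=A[:,2],A[:,0],A[:,1]
# key up axis: tool frame direction rotated -75..: key +x = tool x turned back by 15 deg
ku=r.apply(R.from_euler('y',15,degrees=True).apply([1,0,0])); P=p-7.8*zt; M=P-81.9*ku
print('key up',ku.round(3),'mouth',M.round(1)); kz=np.cross(ku,yt)
box=lambda c,lo,hi,h:np.array([c+ku*a+yt*b*h+kz*e*h for a in(lo,hi) for b in(-1,1) for e in(-1,1)])
for n in('side','top'):
    im,K,d=cam(n); V=im['pixels'].max(2).astype(np.uint8)
    hull=cv2.convexHull(proj(im,K,d,box(M,0,38,12.5)).astype(np.float32))[:,0]
    print(n,'socket hull x',hull[:,0].min().round(1),hull[:,0].max().round(1),'y',hull[:,1].min().round(1),hull[:,1].max().round(1))
    c=proj(im,K,d,M+19*ku)[0]; row=int(c[1]); print(' row',row,'pred centre',c.round(1)); print(V[row,int(c[0])-18:int(c[0])+19]); 
    print(' col',int(c[0]),V[int(c[1])-5:int(c[1])+22,int(c[0])])
    S=[569.6,141.5,70]; t=np.linspace(0,2*np.pi,60); cir=proj(im,K,d,np.c_[S[0]+19*np.cos(t),S[1]+19*np.sin(t),70+0*t])
    print(' shoulder x',cir[:,0].min().round(1),cir[:,0].max().round(1),'y',cir[:,1].min().round(1),cir[:,1].max().round(1),'tip',proj(im,K,d,[[S[0],S[1],99],[S[0],S[1],92]]).round(1).tolist())
    # overlay
    q=im['pixels'].copy()[:,:,::-1]; q=cv2.resize(q,None,fx=6,fy=6,interpolation=cv2.INTER_CUBIC)
    f=lambda a:((np.array(a)+.5)*6).astype(np.int32)
    for a in(0,38): cv2.polylines(q,[f(proj(im,K,d,np.array([M+ku*a+12.5*(b*yt+e*kz) for b,e in((-1,-1),(-1,1),(1,1),(1,-1))])))],True,(0,0,255),1)
    cv2.polylines(q,[f(cir)],True,(0,255,0),1)
    my=np.array([np.cos(np.radians(87.05)),np.sin(np.radians(87.05)),0]); mx=np.array([my[1],-my[0],0])
    for a in(70,92): cv2.polylines(q,[f(proj(im,K,d,np.array([np.array([S[0],S[1],a])+7.5*(b*my+e*mx) for b,e in((-1,-1),(-1,1),(1,1),(1,-1))])))],True,(255,0,255),1)
    bc=M+140*ku
    cv2.polylines(q,[f(proj(im,K,d,np.array([bc-50*yt,bc+50*yt])))],False,(0,0,255),1)
    x0,y0=f((c+proj(im,K,d,[S])[0])/2); cv2.imwrite(f'pics/al_{n}.png',q[y0-290:y0+290,x0-195:x0+195])
a=cv2.imread('pics/al_side.png');b=cv2.imread('pics/al_top.png');cv2.imwrite('pics/al.png',np.hstack([a,b]))
E
python3 al.py
```

```text
key up [ 0.002 -0.001  1.   ] mouth [569.3 141.8 152. ]
side socket hull x 262.6 285.4 y 235.2 266.3
 row 250 pred centre [274.2 250.8]
[ 53  45  41  41  47  34  35  44  77  96  98  98 100 102 107 101 108 107
 106 106 102 100  91  96  97  95  95  93  95  84  49  48  48  45  49  47
  49]
 col 274 [ 95 100 105 105 108 106 106 103 101 104  98 103  99  99 103 103 100 103
 104 100  70  27  23  24  21  42 176]
 shoulder x 267.2 288.1 y 279.2 296.0 tip [[276.7, 277.6], [276.9, 280.0]]
top socket hull x 244.2 259.6 y 222.1 239.0
 row 230 pred centre [252.1 230.7]
[ 32  33  31  25  53 173 209 226 237 204 176  90  36  54  44  40  38  47
  36  38  41  50  64  79 105 119 134 119 118 117 122 123 124 133 128 131
 131]
 col 252 [ 68 109 131 132 117  36  30  56 105  98  72  66  67  64  49  36  37  37
  35  33  30  47 159 255 255 250 248]
 shoulder x 249.2 266.3 y 232.6 249.4 tip [[256.3, 238.2], [256.6, 238.9]]
```

View pics/al.png

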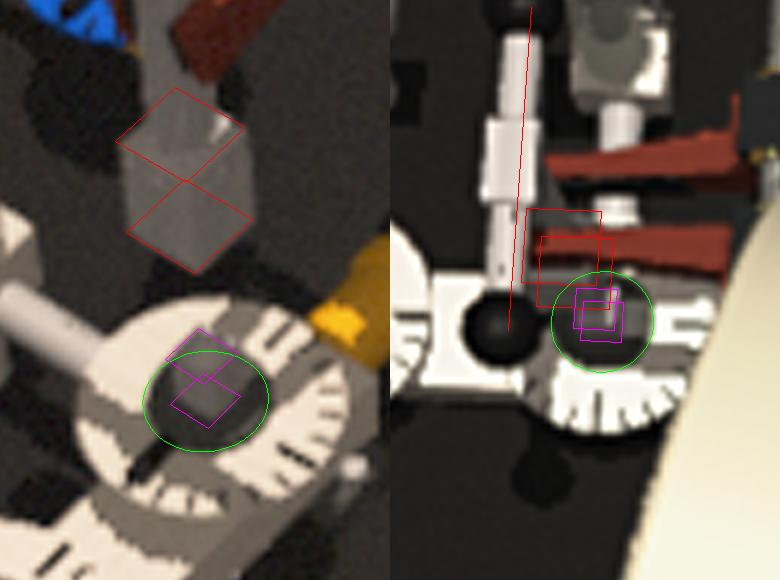

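```bash
cat > bar.py <<'E'
from plan import *
from scipy.optimize import least_squares
p,r=cur(); A=r.as_matrix(); zt,yt=A[:,2],A[:,1]
ku=r.apply(R.from_euler('y',15,degrees=True).apply([1,0,0])); bc=p-7.8*zt+58.1*ku
obs={}
for n in('side','top'):
    im,K,d=cam(n)
    g=cv2.cvtColor(im['pixels'],cv2.COLOR_RGB2GRAY); C=cloud(im,K,d)
    for s in(-1,1):
        B=bc+50*s*yt; c=proj(im,K,d,[B])[0]; D=np.linalg.norm(B-np.array(im['eye'])); rad=12.5*im['fx']/D
        near=(np.linalg.norm(C-B,axis=2)<22)&(g<75)
        near=cv2.morphologyEx(near.astype(np.uint8),cv2.MORPH_OPEN,np.ones((3,3),np.uint8))
        nn,l,st,ce=cv2.connectedComponentsWithStats(near); i=1+np.argmax(st[1:,4])
        q=cv2.minEnclosingCircle(np.argwhere(l==i)[:,::-1].astype(np.float32)); obs[n,s]=(np.array(ce[i])+q[0])/2
        print(n,s,'pred',c.round(1),'cent',ce[i].round(1),'circ',np.round(q[0],1),round(q[1],1),'expected r',round(rad,1),st[i,4])
    obs[n]=(im,K,d)
E_=[]
for s in(-1,1):
    f=lambda X:np.concatenate([proj(*obs[n],[X])[0]-obs[n,s] for n in('side','top')])
    so=least_squares(f,bc+50*s*yt); print(s,so.x.round(1),'pred',(bc+50*s*yt).round(1),'res',so.fun.round(1)); E_.append(so.x)
print('bar centre',np.mean(E_,0).round(1),'pred',bc.round(1),'len',np.linalg.norm(E_[0]-E_[1]).round(1))
E
python3 bar.py
```

```text
side -1 pred [295.7 210.3] cent [296.5 210.9] circ [296.5 211. ] 8.7 expected r 8.8 239
side 1 pred [243.9 182.7] cent [243.2 182.9] circ [244.3 183.3] 8.2 expected r 8.1 174
top -1 pred [242.  242.4] cent [241.4 242.3] circ [241.3 242.3] 6.7 expected r 7.0 134
top 1 pred [246.  188.5] cent [244.9 188.1] circ [244.9 188.5] 6.8 expected r 6.8 129
-1 [518.6 145.1 292.1] pred [519.5 144.4 292.1] res [-0.5 -0.2  0.3  0.6]
1 [619.  140.7 292.6] pred [619.4 139.2 292. ] res [-0.3 -0.1  0.2  0.3]
bar centre [568.8 142.9 292.4] pred [569.5 141.8 292. ] len 100.5
```

Run:
```python
from plan import *
from scipy.optimize import least_squares
for n in('side','top'):
    im,K,d=cam(n); C=cloud(im,K,d); zm=cv2.medianBlur(C[...,2].astype(np.float32),3)
    near=(np.linalg.norm(C[...,:2]-[569.6,141.5],axis=2)<50)
    # horizontal top surface of disc: silhouettes vs lower things
    w=(near&(zm>60)&(zm<74)).astype(np.uint8); w=cv2.morphologyEx(w,cv2.MORPH_CLOSE,np.ones((3,3)))
    ct=max(cv2.findContours(w,0,1)[0],key=len)[:,0]; Pp=onz(im,K,d,ct,66)[:,:2]
    so=least_squares(lambda x:np.hypot(*(Pp-x[:2]).T)-x[2],[569.6,141.5,41],loss='cauchy',f_scale=.7)
    print(n,so.x.round(1),len(Pp),(abs(so.fun)<1.5).sum())
    # dark shoulder ring + spindle by grey
    t=near&(C[...,2]>86)&(C[...,2]<102)&(np.linalg.norm(C[...,:2]-[569.6,141.5],axis=2)<14); print('  spindle top pts',np.median(C[t],0).round(1),C[t].mean(0).round(1),t.sum())
```

```text
side [568.1 140.4  40.6] 115 115
  spindle top pts [566.3 142.7  92.8] [566.9 141.8  92.8] 75
top [558.9 137.   29.5] 102 32
  spindle top pts [565.7 137.6  93.4] [566.8 139.   93.8] 27
```

Call:
play_rows(plan="0.5 -1.16 0 0.26 0 0 0; 0.5 -1.16 0 0.31 0 0 0; 0.5 -1.16 0 0.31 0 0 0; 0.5 -0.97 0 0.26 0 0 0; 0.5 0 0 0 0 0 0; 0.5 0 0 0 0 0 0")

```text
t: 10.75
ee_pos: [569.8, 148.5, 186.3]
orientation: [-1.443, -1.367, -1.107]
ft_force: [0.1, 0.1, -3.6]
width: 13.8
```

```bash
python3 al.py | head -1; python3 bar.py | tail -3
```

```text
key up [ 0.001 -0.001  1.   ] mouth [569.3 141.1 106.4]
-1 [518.5 144.5 247. ] pred [519.6 143.6 246.7] res [-0.4 -0.1  0.2  0.5]
1 [618.8 139.7 247.5] pred [619.5 138.3 246.6] res [-0.4 -0.1  0.2  0.4]
bar centre [568.7 142.1 247.2] pred [569.5 140.9 246.6] len 100.5
```

View pics/al.png

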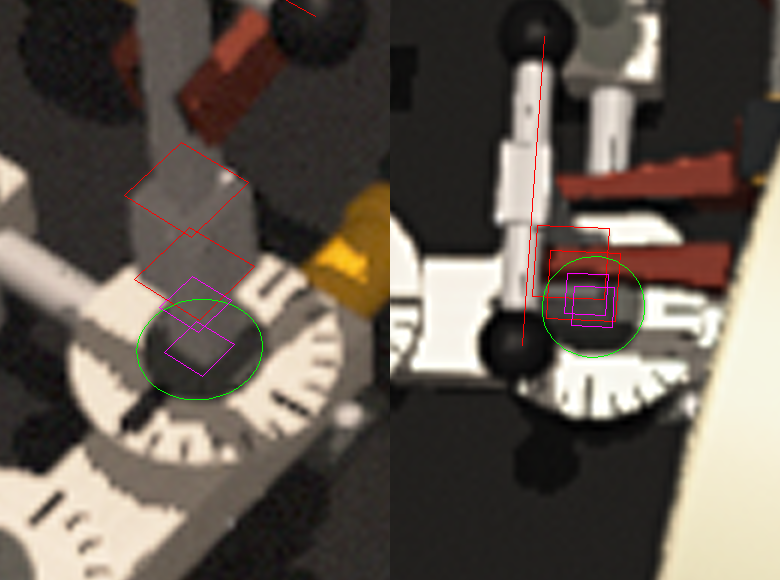

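Call:
play_rows(plan="0.5 -0.48 -0.04 0.1 0 0 0; 0.5 -0.48 0 0.12 0 0 0; 0.5 -0.3 0 0.08 0 0 0; 0.5 0 0 0 0 0 0")

```text
t: 11.45
ee_pos: [569.4, 148.2, 172.8]
orientation: [-1.444, -1.367, -1.106]
ft_force: [-0.4, -0.3, -3.6]
width: 13.7
```

Call:
play_rows(plan="0.5 -0.24 0 0.06 0 0 0; 0.5 -0.24 0 0.06 0 0 0; 0.5 -0.24 0 0.06 0 0 0; 0.5 0 0 0 0 0 0")

```text
t: 11.95
ee_pos: [569.3, 148.1, 165.5]
orientation: [-1.444, -1.368, -1.106]
ft_force: [1.7, -0.2, -3.8]
width: 13.9
```

Call:
play_rows(plan="0.5 -0.24 0.03 0.06 0 0 0; 0.5 -0.34 0 0.09 0 0 0; 0.5 -0.34 0 0.09 0 0 0; 0.5 -0.34 0 0.09 0 0 0; 0.5 0 0 0 0 0 0")

```text
t: 12.58
ee_pos: [569.5, 148.0, 152.4]
orientation: [-1.444, -1.367, -1.106]
ft_force: [-0.4, -0.2, -3.2]
width: 14.0
```

Call:
play_rows(plan="0.5 -0.15 0 0.04 0 0 0; 0.5 -0.1 0 0.03 0 0 0; 0.5 0 0 0 0 0 0")

```text
t: 12.95
ee_pos: [569.6, 148.1, 151.2]
orientation: [-1.442, -1.367, -1.108]
ft_force: [-1.6, -2.1, 4.7]
width: 13.7
```

Call:
play_rows(plan="2 0 0 0 0 0 0; 4 0 0 0 0 0 0; 4 0 0 0 0 0 0; 4 0 0 0 0 0 0; 4 0 0 0 0 0 0")

```text
t: 13.58
ee_pos: [569.5, 148.0, 150.1]
orientation: [-1.443, -1.368, -1.106]
ft_force: [0.1, 0.0, 0.1]
width: 39.9
```

```bash
python3 bar.py|tail -3; python3 -c "
from plan import *
o=get_obs();print(o['width'],o['ft_force'])"
```

```text
-1 [517.6 144.3 211.9] pred [519.3 143.1 210.3] res [-0.4 -0.1  0.2  0.4]
1 [618.1 139.2 212.4] pred [619.1 137.9 210.1] res [-0.4 -0.1  0.2  0.5]
bar centre [567.9 141.8 212.1] pred [569.2 140.5 210.2] len 100.5
40.12960452348043 [1.30917164 1.03066884 0.31408754]
```

Run:
```python
from plan import *
p,r=cur(); zt=r.as_matrix()[:,2]
go([(p-130*zt,87,75,dict(vmax=30)),((562,20,310),87,0,{}),((569,141,300),-3,0,{})],6)
```

```text
6 0 -0 -2.6 -0 -0 -0; 6 -0 -0 -2.6 -0 -0 -0; 6 -0 -0 -2.6 -0 -0 -0; 6 -0 -0 -2.6 -0 -0 -0; 6 -0 -0 -2.6 -0 -0 -0.1;
6 1.52 -0.01 -0.44 -0 -9.4 0; 6 1.42 -0.01 -0.68 -0 -9.4 0; 6 1.29 -0.01 -0.91 -0 -9.4 0; 6 1.13 -0.01 -1.1 -0 -9.4 0; 6 0.93 -0.01 -1.27 -0 -9.4 0; 6 0.71 -0.01 -1.41 0 -9.3 0; 6 0.48 -0.01 -1.51 0 -9.4 0; 6 0.22 -0.01 -1.57 0 -9.3 0;
6 1.21 0.01 0.1 -0 -0 9; 6 1.2 -0.18 0.1 -0 -0 9; 6 1.15 -0.37 0.1 -0 -0 9; 6 1.08 -0.55 0.1 -0 -0 9; 6 0.99 -0.71 0.1 -0 -0 9; 6 0.86 -0.85 0.1 -0 -0 9; 6 0.72 -0.98 0.1 -0 -0 9; 6 0.56 -1.08 0.1 -0 -0 9; 6 0.38 -1.15 0.11 -0 -0 9; 6 0.19 -1.19 0.1 -0 -0 9;
```

Call:
play_rows(plan="4 0 0 -1.5 0 0 0; 4 0 0 -2.5 0 0 0; 6 0 0 -3 0 0 0; 6 0 0 -3 0 0 0; 6 0 0 -3 0 0 0; 6 1.5 0 -0.4 0 -9 0; 6 1.4 0 -0.7 0 -9 0; 6 1.3 0 -0.9 0 -9 0; 6 1.1 0 -1.1 0 -9 0; 6 0.9 0 -1.3 0 -9 0; 6 0.7 0 -1.4 0 -10 0; 6 0.5 0 -1.5 0 -10 0; 6 0.2 0 -1.6 0 -10 0; 6 0 0 0 0 0 9; 6 0 0 0 0 0 9; 6 0 0 0 0 0 9; 6 0 0 0 0 0 9; 6 0 0 0 0 0 9; 6 0 0 0 0 0 9")

```text
t: 16.05
ee_pos: [562.6, 16.2, 309.8]
orientation: [-3.015, -0.882, 0.003]
ft_force: [0.4, -1.1, 0.0]
width: 59.8
```

Run:
```python
from plan import *
o=get_obs();print(o['t'],o['qpos'].round(2),o['ee_pos'])
go([((569,141,290),-3,0,{}),((569,141,196),-3,0,dict(vmax=30))],8)
im,K,d=cam('top'); C=cloud(im,K,d); g=cv2.cvtColor(im['pixels'],cv2.COLOR_RGB2GRAY)
s,K2,d2=cam('side'); a=cv2.resize(im['pixels'][130:290,180:340],(400,400),interpolation=2);b=cv2.resize(s['pixels'][120:340,180:340],(400,550),interpolation=2)
o=np.zeros((550,800,3),np.uint8);o[:400,:400]=a;o[:,400:]=b;cv2.imwrite('pics/st.png',o[:,:,::-1])
```

```text
16.05 [0.01 0.24 1.68 0.   1.22 1.01] [562.61406797  16.15400498 309.81370474]
8 1.82 -2.54 0.5 -0 0 8.9; 8 1.4 -2.79 0.49 -0 0 8.9; 8 0.95 -2.98 0.5 -0 0.1 8.9; 8 0.48 -3.09 0.49 -0 0 8.9;
8 0 0 2.35 -0 0 0; 8 0 0 2.35 -0 0 0; 8 0 0 2.35 -0 0 0; 8 0 0 2.35 -0 0 0;
```

View pics/st.png

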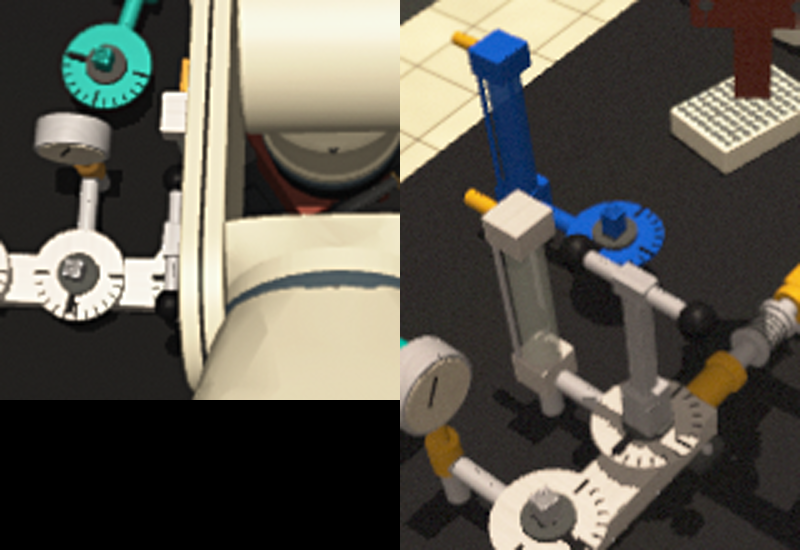

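The key stands upright on the spindle, socket at crop (650,405), with its crossbar fore and aft. The pointer is still at shut, near (620,450). Now I'll move over the bar and down.

Call:
play_rows(plan="8 1.8 -2.5 0.5 0 0 9; 8 1.4 -2.8 0.5 0 0 9; 8 0.95 -3 0.5 0 0 9; 8 0.5 -3.1 0.5 0 0 9; 8 0 0 0 0 0 0; 8 0 0 0 0 0 0")

```text
t: 16.9
ee_pos: [568.9, 141.2, 289.8]
orientation: [-3.141, 0.077, 0.003]
ft_force: [0.0, 0.5, 0.9]
width: 79.9
```

Run:
```python
from plan import *
o=get_obs();print(o['t'],o['qpos'].round(2),o['ee_pos'])
go([((569,141,196),-3,0,dict(vmax=30))],8)
```

```text
16.9 [0.22 0.3  1.65 0.   1.19 1.84] [568.88307142 141.24173181 289.75208739]
8 0.01 0.01 2.34 -0 0 0.1; 8 0.01 0 2.35 -0 0 0; 8 0 0.01 2.34 -0 0 0.1; 8 0.01 0 2.35 -0 0.1 0;
```

Call:
play_rows(plan="8 0 0 2.3 0 0 0; 8 0 0 2.3 0 0 0; 8 0 0 2.4 0 0 0; 8 0 0 2.4 0 0 0; 4 0 0 0 0 0 0; 2.5 0 0 0 0 0 0; 2.5 0 0 0 0 0 0; 2.5 0 0 0 0 0 0; 2.5 0 0 0 0 0 0; 0.5 0 0 0 0 0 0; 0.5 0 0 0 0 0 0; 0.5 0 0 0 0 0 0")

```text
t: 18.4
ee_pos: [568.8, 142.0, 195.6]
orientation: [-3.14, 0.082, 0.003]
ft_force: [-0.4, -1.4, 0.9]
width: 15.9
```

Call:
play_rows(plan="0.5 0 0 0 0 0 -5; 0.5 0 0 0 0 0 -8; 0.5 0 0 0 0 0 -8; 0.5 0 0 0 0 0 -8; 0.5 0 0 0 0 0 -8; 0.5 0 0 0 0 0 -8; 0.5 0 0 0 0 0 -8; 0.5 0 0 0 0 0 -8; 0.5 0 0 0 0 0 -8; 0.5 0 0 0 0 0 -8; 0.5 0 0 0 0 0 -8; 0.5 0 0 0 0 0 -5; 0.5 0 0 0 0 0 0")

```text
t: 20.02
ee_pos: [569.1, 141.7, 195.7]
orientation: [-2.279, -2.161, 0.001]
ft_force: [1.2, -2.9, -0.0]
width: 16.0
```

```bash
cat > ptr.py <<'E'
from plan import *
S=np.array([568.9,141.0])
def polar(n,c=S,z=67):
    im,K,d=cam(n); a=np.radians(np.arange(0,360,1)); out=[]
    for r in np.arange(21,40,1.):
        q=proj(im,K,d,np.c_[c[0]+r*np.cos(a),c[1]+r*np.sin(a),z+0*a]).astype(np.float32)
        out.append(cv2.remap(cv2.cvtColor(im['pixels'],cv2.COLOR_RGB2GRAY),q[None,:,0],q[None,:,1],1)[0])
    return im,np.array(out)
if __name__=='__main__':
    import sys
    o=get_obs(); print(o['t'],o['qpos'].round(2),np.round(o['ee_pos'],1),o['ft_force'].round(1),o['width'])
    y=cur()[1].as_matrix()[:,1]; print('bar closing az',np.degrees(np.arctan2(y[1],y[0])))
    for n in sys.argv[1:]:
        im,p=polar(n); m=p[1:11].mean(0)   # r 22..31
        print(n,'dark az',[(i,int(m[i])) for i in range(360) if m[i]<70])
        cv2.imwrite(f'pics/pol_{n}.png',cv2.resize(np.roll(p,0,1)[::-1],(720,190)))
        save(im,f'pics/p_{n}.png',(200,240,310,330) if n=='side' else (220,200,300,280),6)
E
python3 ptr.py side
```

```text
20.025 [0.22 0.4  1.74 0.   1.   0.28] [569.1 141.7 195.7] [ 1.2 -2.9 -0. ] 15.987060720846099
bar closing az -3.0529404189496985
side dark az [(85, 69), (86, 68), (160, 67), (161, 55), (162, 45), (163, 36), (164, 29), (165, 24), (166, 20), (167, 18), (168, 17), (169, 18), (170, 19), (171, 21), (172, 25), (173, 29), (174, 34), (175, 39), (176, 44), (177, 49), (178, 53), (179, 57), (180, 61), (181, 68)]
```

View pics/p_side.png

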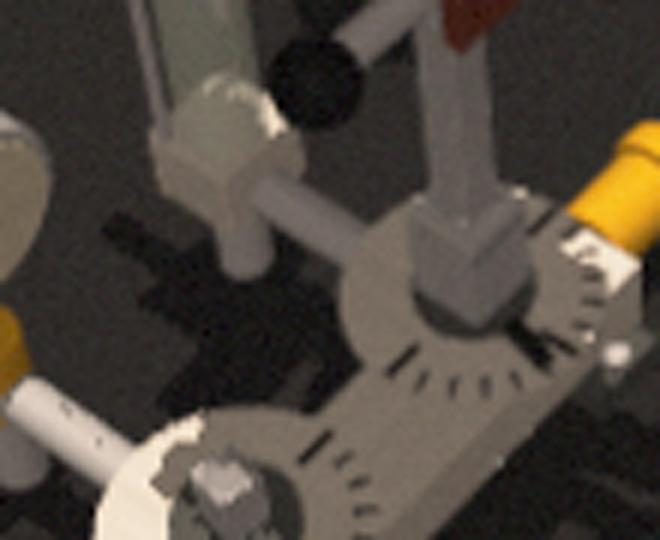

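The pointer, at crop (530,345), is just short of the long middle mark at about (560,340). Its azimuth is about 169.5° and the target is 177°. I'll turn a bit more.

Call:
play_rows(plan="0.5 0 0 0 0 0 -4; 0.5 0 0 0 0 0 -3; 0.5 0 0 0 0 0 0; 0.5 0 0 0 0 0 0")

```text
t: 20.58
ee_pos: [569.0, 142.1, 195.7]
orientation: [-2.144, -2.295, 0.001]
ft_force: [1.6, -2.5, 1.3]
width: 16.0
```

```bash
python3 ptr.py side
python3 - <<'E'
from ptr import *
im,p=polar('side')
for r in range(0,19,1): print(21+r,[int(v) for v in p[r,155:200:2]])
E
```

```text
20.575 [0.22 0.4  1.74 0.   1.   0.16] [569.  142.1 195.7] [ 1.6 -2.5  1.3] 15.984496357557772
bar closing az 3.8912454151539118
side dark az [(85, 69), (86, 68), (167, 63), (168, 51), (169, 39), (170, 29), (171, 21), (172, 16), (173, 14), (174, 13), (175, 14), (176, 15), (177, 17), (178, 20), (179, 23), (180, 29), (181, 37), (182, 48), (183, 59)]
21 [108, 111, 109, 104, 92, 76, 58, 39, 29, 23, 19, 17, 19, 26, 35, 47, 62, 77, 92, 101, 107, 110, 110]
22 [108, 109, 109, 105, 94, 79, 60, 42, 28, 20, 19, 18, 18, 25, 40, 55, 73, 88, 100, 109, 110, 111, 112]
23 [108, 110, 112, 105, 95, 80, 58, 38, 25, 20, 17, 17, 21, 27, 41, 59, 78, 92, 102, 111, 114, 113, 113]
24 [108, 110, 110, 108, 98, 77, 55, 32, 22, 16, 15, 17, 21, 28, 45, 65, 84, 98, 105, 111, 113, 113, 114]
25 [108, 108, 108, 106, 96, 79, 58, 38, 18, 14, 16, 16, 21, 36, 54, 75, 89, 101, 108, 111, 113, 113, 114]
26 [109, 108, 107, 104, 96, 82, 65, 42, 26, 17, 17, 18, 23, 37, 60, 82, 98, 106, 111, 112, 113, 114, 114]
27 [109, 108, 107, 107, 101, 86, 68, 44, 27, 19, 14, 14, 22, 42, 66, 89, 105, 109, 111, 112, 113, 114, 114]
28 [109, 10
[... 551 characters left out ...]
8, 69, 51, 41, 30, 22, 22, 23, 20, 48, 80, 98, 109, 110, 102, 96, 97, 101, 108]
34 [110, 110, 108, 102, 84, 63, 58, 48, 39, 32, 26, 23, 23, 44, 77, 98, 107, 110, 99, 87, 89, 94, 104]
35 [111, 110, 109, 100, 80, 68, 70, 63, 52, 46, 40, 29, 34, 47, 76, 99, 107, 110, 98, 80, 82, 91, 102]
36 [111, 111, 111, 96, 77, 70, 75, 82, 72, 64, 57, 44, 41, 56, 80, 99, 109, 110, 99, 81, 78, 88, 101]
37 [112, 111, 108, 94, 80, 70, 85, 93, 91, 83, 77, 62, 41, 58, 86, 103, 112, 108, 98, 81, 77, 91, 103]
38 [111, 110, 106, 95, 81, 81, 96, 99, 102, 98, 92, 71, 53, 66, 93, 107, 111, 108, 96, 84, 80, 95, 105]
39 [110, 109, 108, 99, 86, 87, 98, 105, 106, 110, 96, 78, 71, 78, 97, 106, 110, 108, 94, 84, 87, 98, 106]
```

Call:
play_rows(plan="0.5 0 0 0 0 0 -4; 0.5 0 0 0 0 0 0; 0.5 0 0 0 0 0 0")

```text
t: 21.05
ee_pos: [568.9, 142.2, 195.7]
orientation: [-2.062, -2.368, 0.0]
ft_force: [1.4, -3.3, 1.1]
width: 16.0
```

```bash
cat > pf.py <<'E'
from ptr import *
import sys
def mid(row,th):
    lo,hi=150,205; i=lo+int(np.argmin(row[lo:hi])); a=i; b=i
    while row[a]<th: a-=1
    while row[b]<th: b+=1
    f=lambda j,k:(th-row[j])/(row[k]-row[j])
    return (a+1-f(a+1,a)+b-1+f(b-1,b))/2
im,p=polar(sys.argv[1]); p=p.astype(float); rs=np.arange(23,32); bg=np.median(p[:,150:205])
m=[mid(p[r-21],bg*.55) for r in rs]; A=np.c_[np.ones(len(rs)),57.3/rs]; print(np.round(m,1),'fit az,k',np.linalg.lstsq(A,np.array(m),rcond=None)[0].round(2))
t=p[17]; t=bg-t; print('r38 minima',[ (i,int(p[17,i])) for i in range(80,275) if p[17,i]==p[17,i-4:i+5].min() and p[17,i]<.85*bg])
E
python3 pf.py side
```

```text
[180.7 180.3 180.  179.5 179.3 179.2 179.1 178.9 178.7] fit az,k [172.97   3.06]
r38 minima [(86, 70), (102, 82), (148, 81), (164, 77), (180, 52), (194, 80), (195, 80), (209, 65), (223, 78), (268, 56)]
```

Call:
play_rows(plan="2.5 0 0 0 0 0 0; 4 0 0 0 0 0 0; 4 0 0 0 0 0 0; 4 0 0 -2.5 0 0 0; 4 0 0 -4 0 0 0; 4 0 0 -3.5 0 0 0; 4 -5 0 0 0 0 0; 4 -6 0 0 0 0 0; 4 -6 0 0 0 0 0; 4 -6 0 0 0 0 0; 4 -6 0 0 0 0 0; 4 0 0 0 0 0 0")

```text
t: 22.6
ee_pos: [609.2, -148.7, 295.0]
orientation: [-2.066, -2.365, 0.001]
ft_force: [-0.6, 1.1, -0.1]
width: 39.7
```

```bash
python3 pf.py side; python3 pf.py top
python3 - <<'E'
from plan import *
print(cur()[0],get_obs()['t'])
im,K,d=cam('top'); s,_,_=cam('side')
a=cv2.resize(im['pixels'][190:290,205:305],(600,600),interpolation=2);b=cv2.resize(s['pixels'][230:330,230:330],(600,600),interpolation=2)
cv2.imwrite('pics/pp.png',cv2.resize(np.hstack([a,b])[:,:,::-1],(800,400)))
E
```

```text
[179.5 179.7 179.9 179.4 179.2 179.  178.9 178.6 178.2] fit az,k [174.51   2.16]
r38 minima [(87, 75), (88, 75), (101, 103), (118, 142), (132, 162), (148, 161), (164, 152), (180, 73), (194, 164), (195, 164), (209, 134), (223, 166), (237, 167), (253, 147), (268, 52)]
[171.6 171.5 171.3 171.2 171.3 171.5 171.7 171.9 172.1] fit az,k [173.37  -0.84]
r38 minima [(87, 47), (98, 95), (116, 188), (130, 194), (160, 175), (177, 132), (192, 164), (193, 164), (208, 159), (222, 168), (239, 206), (254, 202), (268, 62)]
[ 608.90709619 -145.29190848  294.96756758] 22.7
```

View pics/pp.png

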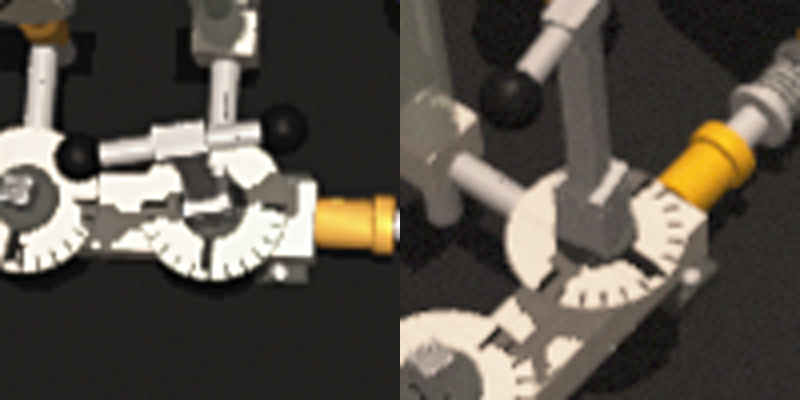

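Both views show the pointer at the front, top (208,250) and side (640,262), but combining their readings puts it about 4° short of the mark. I'll regrip the bar and nudge it, using the side camera for the difference.

Run:
```python
from plan import *
p,r=cur(); x=r.as_matrix()[:,0]; az=np.degrees(np.arctan2(x[1],x[0])); print(az,p)
go([((568.9,142.0,295),az,0,{}),((568.9,142.0,196),az,0,dict(vmax=40))],4)
```

```text
98.03988266200578 [ 609.00190607 -143.88856928  295.21536898]
4 5.77 0.01 0.01 -0 -0 0; 4 5.77 0 0.01 -0 -0 0; 4 5.78 0.01 0.02 -0 -0 0; 4 5.77 0 0.01 -0.1 -0 0; 4 5.78 0.01 0.02 -0 -0.1 0;
4 0 -0 3.3 -0 0 0; 4 0 -0 3.3 -0 0 0; 4 0 -0 3.3 -0 0 0;
```

Call:
play_rows(plan="4 5.5 0 0 0 0 0; 4 5.8 0 0 0 0 0; 4 5.8 0 0 0 0 0; 4 5.8 0 0 0 0 0; 4 6 0 0 0 0 0; 4 0 0 0 0 0 0; 4 0 0 0 0 0 0; 4 0 0 3.3 0 0 0; 4 0 0 3.3 0 0 0; 4 0 0 3.3 0 0 0; 4 0 0 0 0 0 0; 2.5 0 0 0 0 0 0; 1 0 0 0 0 0 0; 0.5 0 0 0 0 0 0; 0.5 0 0 0 0 0 0; 0.5 0 0 0 0 0 0")

```text
t: 24.8
ee_pos: [569.8, 141.3, 197.9]
orientation: [-2.061, -2.371, -0.002]
ft_force: [-0.1, -0.3, 6.6]
width: 15.5
```

```bash
python3 pf.py side; python3 ptr.py
```

```text
[180.7 180.3 180.2 179.7 179.5 179.2 178.9 178.8 178.6] fit az,k [172.24   3.41]
r38 minima [(86, 70), (102, 83), (148, 80), (164, 80), (180, 49), (194, 81), (195, 81), (209, 68), (223, 77), (268, 56)]
24.85 [0.22 0.4  1.74 0.   1.01 0.08] [569.8 141.4 197.9] [-0.2  0.2  6.4] 16.04040186546614
bar closing az 8.003096305001531
```

Call:
play_rows(plan="0.5 0 0 0 0 0 -2.5; 0.5 0 0 0 0 0 -2; 0.5 0 0 0 0 0 0; 0.5 0 0 0 0 0 0")

```text
t: 25.35
ee_pos: [569.8, 141.4, 197.9]
orientation: [-1.966, -2.45, -0.002]
ft_force: [0.0, -1.0, 6.7]
width: 15.9
```

```bash
python3 pf.py side; python3 ptr.py
```

```text
[185.7 185.1 184.6 184.5 184.3 184.  183.6 183.4 183.4] fit az,k [176.87   3.46]
r38 minima [(86, 69), (87, 69), (102, 84), (148, 82), (164, 78), (180, 54), (195, 81), (209, 67), (223, 77), (269, 76)]
25.4 [0.22 0.4  1.74 0.   1.01 0.  ] [569.8 141.3 197.9] [-1.3 -0.6  5.3] 15.669475327657986
bar closing az 12.498958427241284
```

Call:
play_rows(plan="2.5 0 0 0 0 0 0; 4 0 0 0 0 0 0; 4 0 0 0 0 0 0; 4 0 0 -2.5 0 0 0; 4 0 0 -4 0 0 0; 4 0 0 -3.5 0 0 0; 4 -5 0 0 0 0 0; 4 -6 0 0 0 0 0; 4 -6 0 0 0 0 0; 4 -6 0 0 0 0 0; 4 -6 0 0 0 0 0; 4 0 0 0 0 0 0; 4 0 0 0 0 0 0")

```text
t: 27.02
ee_pos: [631.4, -141.8, 295.8]
orientation: [-1.966, -2.447, 0.001]
ft_force: [0.4, -0.5, -0.2]
width: 40.1
```

```bash
python3 pf.py side; python3 pf.py top
python3 - <<'E'
from plan import *
o=get_obs(); print(o['ee_pos'],o['t'],o['qpos'].round(2))
im,K,d=cam('top'); C=cloud(im,K,d)
# sleeve: yaw axis, profile of grey along inlet pipe at z=45
my=np.array([np.cos(np.radians(87.05)),np.sin(np.radians(87.05))]); mx=np.array([my[1],-my[0]])
O=np.array([569.0,141.2])+60*my
h=cv2.cvtColor(im['pixels'],cv2.COLOR_RGB2HSV)
for y in range(-115,-260,-5):
    row=[]
    for n_,z in(('w',30),):
        xs=np.arange(-40,41,1.); P=O+y*my+xs[:,None]*mx; q=proj(im,K,d,np.c_[P,np.full(len(xs),z)]).astype(np.float32)
        zz=cv2.remap(C[...,2].astype(np.float32),q[None,:,0],q[None,:,1],0)[0]; v=cv2.remap(h,q[None,:,0],q[None,:,1],1)[0]
        k=v[:,2]>60; row.append((y,int(xs[k].min()) if k.any() else None,int(xs[k].max()) if k.any() else None,int(np.percentile(zz,90)),v[35:45].mean(0).astype(int).tolist()))
    print(*row)
a=cv2.resize(im['pixels'][190:290,205:305],(600,600),interpolation=2);b=cv2.resize(im['pixels'][205:305,270:370],(600,600),interpolation=2)
cv2.imwrite('pics/pp2.png',cv2.resize(np.hstack([a,b])[:,:,::-1],(800,400)))
E
```

```text
[185.3 184.6 184.2 184.1 184.1 183.9 183.4 183.1 183.2] fit az,k [177.28   3.13]
r38 minima [(89, 81), (101, 84), (118, 142), (134, 162), (148, 162), (164, 150), (180, 70), (195, 163), (209, 132), (223, 166), (237, 168), (253, 148), (269, 77)]
[175.6 175.5 175.7 175.8 176.  176.2 176.3 176.5 176.6] fit az,k [179.76  -1.75]
r38 minima [(87, 53), (101, 71), (116, 188), (130, 194), (160, 175), (177, 131), (192, 163), (193, 163), (208, 159), (222, 169), (239, 207), (254, 202), (272, 111)]
[ 631.48443067 -140.73712655  296.17247952] 27.125 [-0.24  0.39  1.51  0.    1.25 -0.46]
(-115, -21, 23, 43, [19, 143, 231])
(-120, -13, 17, 43, [21, 163, 241])
(-125, -13, 17, 42, [21, 161, 242])
(-130, -13, 17, 44, [21, 159, 244])
(-135, -13, 17, 44, [22, 158, 245])
(-140, -12, 17, 44, [23, 157, 246])
(-145, -12, 17, 43, [20, 161, 243])
(-150, -15, 20, 45, [22, 158, 245])
(-155, -15, 20, 46, [25, 147, 248])
(-160, -13, 17, 41, [34, 53, 200])
(-165, -7, 12, 38, [14, 16, 217])
(-170, -7, 12, 38, [16, 16, 216])
(-175, -7, 12, 38, [16, 17, 217])
(-180, -8, 13, 37, [14, 21, 204])
(-185, -16, 20, 46, [21, 12, 240])
(-190, -12, 17, 44, [16, 23, 206])
(-195, -12, 16, 45, [17, 25, 160])
(-200, -12, 16, 46, [17, 25, 146])
(-205, -5, 15, 44, [17, 26, 82])
(-210, -7, 13, 45, [18, 21, 65])
(-215, -7, 13, 45, [17, 21, 75])
(-220, -13, 15, 43, [13, 22, 106])
(-225, -16, 18, 47, [14, 24, 104])
(-230, -7, 11, 37, [11, 17, 207])
(-235, -7, 12, 37, [21, 14, 216])
(-240, -14, 19, 37, [16, 92, 212])
(-245, -17, 20, 46, [23, 155, 247])
(-250, -24, 20, 44, [25, 148, 244])
(-255, -27, 21, 47, [25, 148, 241])
```

View pics/pp2.png

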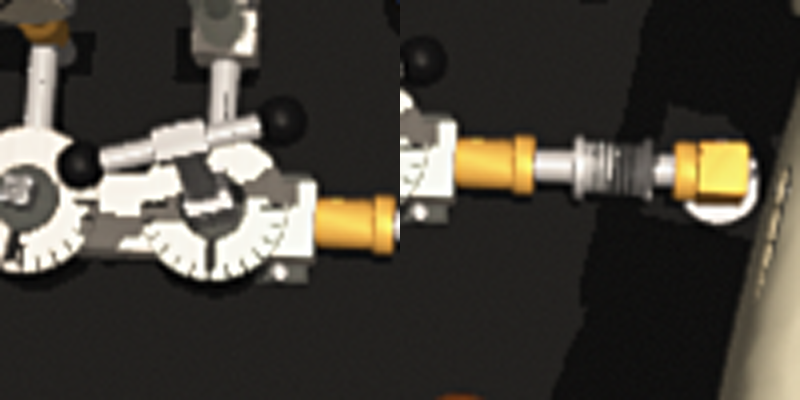

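The pointer lies on the long middle mark, at top crop (210,255) pointing to (211,278). The sleeve is in the right-hand crop at (613,168). I'll approach it leaning toward -y so the arm stays clear of the key's crossbar.

Run:
```python
from plan import *
C=np.array([563,-3.1,30.]); rt=Rt(87,20); zt=rt.as_matrix()[:,2]
go([(C-110*zt,87,20,{}),(C-40*zt,87,20,dict(vmax=40)),(C+14*zt,87,20,dict(vmax=20))],7)
print(C+14*zt,'along +y in tool axes',rt.inv().apply([np.cos(np.radians(87.05)),np.sin(np.radians(87.05)),0]))
```

```text
7 2.82 -1.17 4.08 -0.7 5 3.9; 7 2.36 -1.4 4.29 -0.7 4.9 3.8; 7 1.89 -1.59 4.45 -0.7 5 3.9; 7 1.38 -1.76 4.58 -0.7 4.9 3.8;
7 0 -0 3.5 -0 0 0; 7 0 -0 3.5 -0 0 0;
7 0 0 1.8 -0 0 0; 7 0 0 1.8 -0 0 0; 7 0 0 1.8 -0 0 0;
[563.25059932   1.68171983  16.84430331] along +y in tool axes [ 9.39692263e-01 -8.72664515e-04  3.42020013e-01]
```

Call:
play_rows(plan="7 2.8 -1.2 4.1 -0.7 5 3.9; 7 2.4 -1.4 4.3 -0.7 5 3.8; 7 1.9 -1.6 4.4 -0.7 5 3.9; 7 1.4 -1.8 4.6 -0.7 5 3.8; 7 0 0 0 0 0 0; 7 0 0 2.5 0 0 0; 7 0 0 2.5 0 0 0; 7 0 0 0 0 0 0")

```text
t: 28.18
ee_pos: [562.6, -23.9, 87.3]
orientation: [-2.085, -1.982, -0.37]
ft_force: [-0.3, -0.3, 0.5]
width: 70.1
```

Run:
```python
from plan import *
C=np.array([563,-3.1,30.]); rt=Rt(87,20); zt=rt.as_matrix()[:,2]
o=get_obs(); print(o['t'],o['qpos'].round(2),o['ft_force'])
go([(C+14*zt,87,20,dict(vmax=20))],7)
```

```text
28.175 [-0.25  0.57  1.83  0.46  0.87 -0.52] [-0.33936156 -0.2961684   0.53612   ]
7 -0.01 -0.02 1.87 -0 -0 0; 7 -0 -0.02 1.87 -0 -0 0; 7 -0.01 -0.01 1.88 -0 -0.1 0; 7 0 -0.02 1.87 -0 -0 0.1;
```

Call:
play_rows(plan="7 0 0 1.8 0 0 0; 7 0 0 1.9 0 0 0; 7 0 0 1.9 0 0 0; 7 0 0 1.9 0 0 0; 4.5 0 0 0 0 0 0; 4 0 0 0 0 0 0; 4 0 0 0 0 0 0; 1 0 0 0 0 0 0; 1 0 0 0 0 0 0; 1 0 0 0 0 0 0; 1 0 0 0 0 0 0")

```text
t: 29.55
ee_pos: [563.2, 1.3, 16.6]
orientation: [-2.088, -1.978, -0.372]
ft_force: [-0.8, -1.2, 4.9]
width: 28.4
```

Call:
play_rows(plan="1 0.56 0 0.2 0 0 0; 1 0.56 0 0.2 0 0 0; 1 0.47 0 0.17 0 0 0; 1 0.19 0 0.07 0 0 0; 1 0 0 0 0 0 0")

```text
t: 30.18
ee_pos: [564.2, 20.8, 16.6]
orientation: [-2.088, -1.978, -0.372]
ft_force: [-0.1, 1.7, 6.0]
width: 28.6
```

Call:
play_rows(plan="1 0.19 0 0.07 0 0 0; 1 0.1 0 0.03 0 0 0; 1 0 0 0 0 0 0")

```text
t: 30.55
ee_pos: [564.3, 23.5, 16.6]
orientation: [-2.088, -1.978, -0.372]
ft_force: [-0.5, -0.5, 5.9]
width: 28.4
```

Call:
play_rows(plan="1 0.1 0 0.03 0 0 0; 1 0.1 0 0.03 0 0 0; 1 0 0 0 0 0 0")

```text
t: 30.92
ee_pos: [564.4, 24.5, 16.6]
orientation: [-2.089, -1.98, -0.371]
ft_force: [-2.4, -7.8, 7.0]
width: 28.5
```

Call:
play_rows(plan="1 0.1 0 0.03 0 0 0; 1 0 0 0 0 0 0; 1 0 0 0 0 0 0")

```text
t: 31.3
ee_pos: [564.4, 24.6, 16.6]
orientation: [-2.09, -1.98, -0.37]
ft_force: [-3.3, -12.2, 7.4]
width: 28.5
```

Call:
play_rows(plan="4 0 0 0 0 0 0; 6 0 0 0 0 0 0; 7 0 0 0 0 0 0; 7 0 0 0 0 0 0; 7 0 0 -2 0 0 0; 7 0 0 -4 0 0 0; 7 0 0 -4 0 0 0; 7 0 0 -4 0 0 0; 7 0 0 -4 0 0 0; 7 -4 0 -2 0 0 0; 7 -5 0 -2 0 0 0; 7 -5 0 0 0 0 0; 7 -5 0 0 0 0 0; 7 0 0 0 0 0 0; 7 0 0 0 0 0 0; 7 0 0 0 0 0 0")

```text
t: 33.3
ee_pos: [550.8, -226.4, 158.5]
orientation: [-2.087, -1.98, -0.371]
ft_force: [0.4, 0.6, -0.3]
width: 69.9
```

```bash
python3 pf.py side; python3 pf.py top
python3 - <<'E'
from plan import *
o=get_obs(); print(o['ee_pos'],o['t'],o['ft_force'].round(1),o['width'])
im,K,d=cam('top'); s,_,_=cam('side')
a=cv2.resize(im['pixels'][140:340,130:350],(440,400),interpolation=2);b=cv2.resize(s['pixels'][170:370,190:370],(360,400),interpolation=2)
cv2.imwrite('pics/fin.png',np.hstack([a,b])[:,:,::-1])
E
```

```text
[185.4 184.7 184.2 184.1 184.1 183.9 183.4 183.1 183.2] fit az,k [177.08   3.24]
r38 minima [(89, 79), (101, 86), (118, 144), (133, 162), (134, 162), (148, 163), (164, 151), (180, 73), (194, 166), (195, 166), (209, 132), (223, 167), (237, 169), (238, 169), (253, 147), (269, 77)]
[175.6 175.5 175.7 175.8 176.  176.2 176.3 176.5 176.6] fit az,k [179.86  -1.8 ]
r38 minima [(87, 53), (101, 71), (116, 186), (130, 192), (160, 173), (177, 129), (192, 161), (208, 157), (222, 167), (239, 205), (254, 200), (272, 110), (274, 110)]
[ 550.92180726 -226.33048862  158.31690793] 33.4 [1.3 0.1 0.1] 69.89210609801239
```

View pics/fin.png

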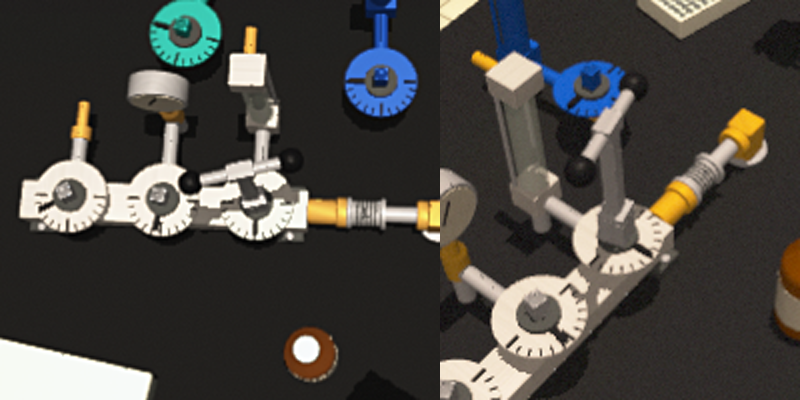

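The sleeve sits against the orange stop at (347,212). The key stands on the spindle with its pointer on the front mark, and the bystanders look unmoved. I'll hand in.

```bash
python3 -c "
from workcell import *
print(close_job())"
```

```text
the job is handed in; nothing more can be done
None
```

The job is done and handed in at about 33 s; the hand-in gave no verdict.

I stood the steel T-key on the flowmeter branch's spindle and let go. I then took it by the crossbar hub, turned the valve to half open and released the key. Last, I slid the supply sleeve home until it met the stop with about 12 N.

**Last checks**
- **Pointer:** both cameras put it within about 1–2° of the long middle mark. The target azimuth is 177°. The top view read about 176°, or a little under 177° allowing for the pointer's height, and the side fit gave 177.1°. The straight-line fit of the top view gave 179.9°, but that fit is sensitive to shadow, so I trusted it less.
- **First turn:** it came out about 4° short, so I gripped the bar again and corrected it once.
- **Key:** it stands upright and free on the spindle.
- **Sleeve:** it is against the orange stop. It moved only about 23 mm, not 35 mm, because it was already part-way along its travel at the start. The first pictures show this too.
- **Contact:** the forces I read, at the end of each move, stayed around 12 N or less. The last picture shows the flowmeter, the other two valves and the bottle looking as before. I did not measure them separately.

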